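Set the flip tags on the stock board

TASK

Set the stock board: with a fingertip, push over the hinged tags behind the bins so that each full bin (both compartments filled) has its tag leaning away from the bin with the ring face turned up, and each bin that is half filled or empty has its tag leaning towards the bin with the bar face turned up. Leave alone the tags that are already right, and do not lift or shift the bins or any of the loose things about.

Things in the scene. Friction and masses are not known exactly. Their poses are not given: they have to be found in the camera images.
- board: fixed aluminium board, 232 x 310 mm, top 6 mm above the bench: a row of four bins towards the robot and a row of four tag stands beyond, one behind each bin, 70 mm apart; the orders change. Origin: on the bench under the tags' common hinge line; x axis points from bins to stands, away from the robot (turned up to 0.25 rad), y along the rows
- stand0: fixed dark steel tag stand, foot 44 x 58 mm (x, y). Origin: centre of the foot's underside, 6 mm above the bench. x axis points away from its bin, y along the row; parallel to the board's. The tag's hinge line runs along y 35 mm above the origin. Two stop wires along y at x = +-9 mm, top 45 mm above the origin: nothing fixed on the stand is higher
- flap0 (a joint): hinge of the tag on stand0. 0: leans 0.55 rad from upright towards its bin, bar face on top; 0.55: upright; 1.10: leans 0.55 rad away from its bin, ring face on top. Starts near one of these two stops. Swings easily (under 1 N at the edge), lightly damped; pushed past upright it falls to the other stop by its own weight in about a second (it may stand still only within 0.1 rad of upright)
- flap0_edge (a point): middle of the free edge of the tag on stand0. The tag is a white plate 42 mm wide (y), 64 mm from hinge to edge, 4 mm thick, 30 g, a straight bar on one face, a round ring on the other. Leaning at either stop this point is about 33 mm from the hinge line horizontally and 96 mm above the bench; upright 105 mm above it
- stand1: fixed dark steel tag stand, foot 44 x 58 mm (x, y). Origin: centre of the foot's underside, 6 mm above the bench. x axis points away from its bin, y along the row; parallel to the board's. The tag's hinge line runs along y 35 mm above the origin. Two stop wires along y at x = +-9 mm, top 45 mm above the origin: nothing fixed on the stand is higher
- flap1 (a joint): hinge of the tag on stand1. 0: leans 0.55 rad from upright towards its bin, bar face on top; 0.55: upright; 1.10: leans 0.55 rad away from its bin, ring face on top. Starts near one of these two stops. Swings easily (under 1 N at the edge), lightly damped; pushed past upright it falls to the other stop by its own weight in about a second (it may stand still only within 0.1 rad of upright)
- flap1_edge (a point): middle of the free edge of the tag on stand1. The tag is a white plate 42 mm wide (y), 64 mm from hinge to edge, 4 mm thick, 30 g, a straight bar on one face, a round ring on the other. Leaning at either stop this point is about 33 mm from the hinge line horizontally and 96 mm above the bench; upright 105 mm above it
- stand2: fixed dark steel tag stand, foot 44 x 58 mm (x, y). Origin: centre of the foot's underside, 6 mm above the bench. x axis points away from its bin, y along the row; parallel to the board's. The tag's hinge line runs along y 35 mm above the origin. Two stop wires along y at x = +-9 mm, top 45 mm above the origin: nothing fixed on the stand is higher
- flap2 (a joint): hinge of the tag on stand2. 0: leans 0.55 rad from upright towards its bin, bar face on top; 0.55: upright; 1.10: leans 0.55 rad away from its bin, ring face on top. Starts near one of these two stops. Swings easily (under 1 N at the edge), lightly damped; pushed past upright it falls to the other stop by its own weight in about a second (it may stand still only within 0.1 rad of upright)
- flap2_edge (a point): middle of the free edge of the tag on stand2. The tag is a white plate 42 mm wide (y), 64 mm from hinge to edge, 4 mm thick, 30 g, a straight bar on one face, a round ring on the other. Leaning at either stop this point is about 33 mm from the hinge line horizontally and 96 mm above the bench; upright 105 mm above it
- stand3: fixed dark steel tag stand, foot 44 x 58 mm (x, y). Origin: centre of the foot's underside, 6 mm above the bench. x axis points away from its bin, y along the row; parallel to the board's. The tag's hinge line runs along y 35 mm above the origin. Two stop wires along y at x = +-9 mm, top 45 mm above the origin: nothing fixed on the stand is higher
- flap3 (a joint): hinge of the tag on stand3. 0: leans 0.55 rad from upright towards its bin, bar face on top; 0.55: upright; 1.10: leans 0.55 rad away from its bin, ring face on top. Starts near one of these two stops. Swings easily (under 1 N at the edge), lightly damped; pushed past upright it falls to the other stop by its own weight in about a second (it may stand still only within 0.1 rad of upright)
- flap3_edge (a point): middle of the free edge of the tag on stand3. The tag is a white plate 42 mm wide (y), 64 mm from hinge to edge, 4 mm thick, 30 g, a straight bar on one face, a round ring on the other. Leaning at either stop this point is about 33 mm from the hinge line horizontally and 96 mm above the bench; upright 105 mm above it
- bin_full_a: grey plastic stock bin, 76 x 60 x 24 mm (x, y, z), with a divider making two compartments, one behind the other along x; loose, about 0.25 kg. FULL: both compartments filled, each with a stack of steel base moulds, 25 mm high over the underside, stuck in. Origin: centre of its underside. Its tag stand is right behind it, about 115 mm along +x and within 10 mm along y of the board.
- bin_full_b: grey plastic stock bin, 76 x 60 x 24 mm (x, y, z), with a divider making two compartments, one behind the other along x; loose, about 0.25 kg. FULL: both compartments filled, each with a white wax block, 21 mm high over the underside, stuck in. Origin: centre of its underside. Its tag stand is right behind it, about 115 mm along +x and within 10 mm along y of the board.
- bin_half: grey plastic stock bin, 76 x 60 x 24 mm (x, y, z), with a divider making two compartments, one behind the other along x; loose, about 0.25 kg. NOT full: a stack of steel base moulds in the far compartment only (reaching 25 mm above the underside), the near one is empty. Origin: centre of its underside. Its tag stand is right behind it, about 115 mm along +x and within 10 mm along y of the board.
- bin_empty: grey plastic stock bin, 76 x 60 x 24 mm (x, y, z), with a divider making two compartments, one behind the other along x; loose, about 0.25 kg. NOT full: both compartments empty. Origin: centre of its underside. Its tag stand is right behind it, about 115 mm along +x and within 10 mm along y of the board.
- cassette_b1: bystander: plastic embedding cassette with a wax block, 40 x 28 x 11 mm, lying loose on the board between bins and tag stands. Origin: centre of its underside
- cassette_b2: bystander: plastic embedding cassette with a wax block, 40 x 28 x 11 mm, lying loose on the board between bins and tag stands. Origin: centre of its underside
- beaker: bystander: small beaker, 52 mm across, 65 mm high, loose on the bench beyond the board. Origin: centre of its underside
- mould_stack_1: bystander: stack of two steel base moulds, 28 x 38 x 14 mm, loose on the bench beyond the board. Origin: centre of its underside
Mind the look-alikes: they are no part of the job. What is shaped like the bin_empty but green is not meant.

How it is judged (in metres and radians):
At the end, for the whole second after the job is handed in: The tag behind each of the two full bins lies at its ring stop (joint above 0.95 rad) and the tag behind each of the other two bins at its bar stop (joint below 0.15 rad); the bins are within 20 mm and the loose bystanders within 30 mm of where they started ((((y of bin_full_a in the frame of stand0 between -0.03 and 0.03 m or y of bin_full_b in the frame of stand0 between -0.03 and 0.03 m) and value of joint flap0 above 0.95 rad) or ((y of bin_half in the frame of stand0 between -0.03 and 0.03 m or y of bin_empty in the frame of stand0 between -0.03 and 0.03 m) and value of joint flap0 below 0.15 rad)) and (((y of bin_full_a in the frame of stand1 between -0.03 and 0.03 m or y of bin_full_b in the frame of stand1 between -0.03 and 0.03 m) and value of joint flap1 above 0.95 rad) or ((y of bin_half in the frame of stand1 between -0.03 and 0.03 m or y of bin_empty in the frame of stand1 between -0.03 and 0.03 m) and value of joint flap1 below 0.15 rad)) and (((y of bin_full_a in the frame of stand2 between -0.03 and 0.03 m or y of bin_full_b in the frame of stand2 between -0.03 and 0.03 m) and value of joint flap2 above 0.95 rad) or ((y of bin_half in the frame of stand2 between -0.03 and 0.03 m or y of bin_empty in the frame of stand2 between -0.03 and 0.03 m) and value of joint flap2 below 0.15 rad)) and (((y of bin_full_a in the frame of stand3 between -0.03 and 0.03 m or y of bin_full_b in the frame of stand3 between -0.03 and 0.03 m) and value of joint flap3 above 0.95 rad) or ((y of bin_half in the frame of stand3 between -0.03 and 0.03 m or y of bin_empty in the frame of stand3 between -0.03 and 0.03 m) and value of joint flap3 below 0.15 rad)) and distance of each of bin_full_a, bin_full_b, bin_half, bin_empty from where it was at the start of the episode below 0.02 m and distance of each of cassette_b1, cassette_b2, beaker, mould_stack_1 from where it was at the start of the episode below 0.03 m); the robot touches nothing.
It fails at once if a tag that was right from the start is flipped over (((y of bin_full_a in the frame of stand0 between -0.03 and 0.03 m or y of bin_full_b in the frame of stand0 between -0.03 and 0.03 m) and value of joint flap0 below 0.55 rad) or ((y of bin_half in the frame of stand1 between -0.03 and 0.03 m or y of bin_empty in the frame of stand1 between -0.03 and 0.03 m) and value of joint flap1 above 0.55 rad) or ((y of bin_half in the frame of stand2 between -0.03 and 0.03 m or y of bin_empty in the frame of stand2 between -0.03 and 0.03 m) and value of joint flap2 above 0.55 rad) or ((y of bin_half in the frame of stand3 between -0.03 and 0.03 m or y of bin_empty in the frame of stand3 between -0.03 and 0.03 m) and value of joint flap3 above 0.55 rad)).
It fails at once if a bin is lifted or shifted by more than 20 mm (distance of any of bin_full_a, bin_full_b, bin_half, bin_empty from where it was at the start of the episode above 0.02 m).
It fails at once if a loose bystander is lifted or shifted by more than 30 mm (distance of any of cassette_b1, cassette_b2, beaker, mould_stack_1 from where it was at the start of the episode above 0.03 m).
It also fails if it takes over 54 s, if anything falls off the work surface, if the arm or the gripper's body presses on something with over 40 N, if the wrist force passes 120 N, or if a joint passes its speed limit or range.

ROBOT

A 6-joint arm with a two-finger parallel gripper is mounted at the origin on a cart in front of the work surface, level with it; the furniture and walls round the work are solid. World frame = base frame: x ahead of the robot, y to its left, z up, the work surface at z = 0. Lengths are in mm, angles in degrees, forces in N, time in s.
With the tool pointing down it reaches from about 375 to 750 mm from the base axis. Payload 9 kg.
Tool frame: the origin (TCP) lies midway between the tips of the shut fingers; the grasp point (between the pads) lies 19 mm behind it; z points along the fingers, x is the direction in which the jaws open and shut, and the axes are right-handed (so a half turn about z gives the same grasp; the last joint's range is limited). The gripper opens to 85 mm and grips with 20 to 120 N. Pads are 22 mm wide; open, the fingers measure 114 mm over their backs; the gripper's body (76 mm by 85 mm) begins 54 mm behind the grasp point. The pads swing forward as they close: fully open they stand 13 mm farther back than shut.
Start: joints at [-12.473, 5.964, 5.575, 89.605, 0, 77.527], TCP at [600.031, 0.003, 231.331] pointing down, gripper open.
Joint ranges: [-171.21, 171.21], [-48.23, 106.86], [-62.78, 66.21], [-105.2, 120.99], [-86.42, 89.51], [-180, 180]. Speed limits (degrees/s): [127.2, 127.2, 147.25, 180, 180, 180].

INTERFACE

Orientations are given as a 3x3 rotation matrix whose columns are the frame's x, y, z axes.
In Python, from workcell import readout, camera, camera_info, r gives the robot as it stands.
- The arm moves only by the tool arm_command, never from a script. Its argument "motion" is a list of rows, each a list of 2 entries, a list of its own where there are three numbers: the shift along the tool's x, y, z in mm, then the turn about the tool's z in rad. In form: [[[x, y, z], yaw], ...]. A call has 1 to 10 rows; each row shifts and turns the pose as measured when the row begins, along the tool's axes as they then stand; what a row does not reach is not made up. A row lasts 1/10 s, in which the tool goes at most 50 mm and 8.59 degrees, less where a joint would pass 70% of its speed; a pose out of reach is approached as far as the arm can. A call with a gripper value outside its range is refused whole. "jaw" is the opening, from 0 (shut) to 1 (fully open), set as the call begins (left out, the last holds). The fingers move at their own pace and stop on an object; the grip force is fixed at half the most. Time passes only in rows, so rows that do not move let the fingers close. It gives the time, the measured TCP pose, the force and the opening at its end, in the units of the state.
- readout.state(): the state, without advancing time (a new reading comes with each control period).
- camera(name): name is "scene" or "side" or "wrist"; returns (picture, depth): 420x560x3 uint8, red, green, blue; 420x560 float32, mm along the optical axis (not along the pixel's ray), 0 where there is no reading.
- camera_info(name): a dict with "vertical_fov" (degrees; the focal length in pixels is half the picture's height over the tangent of half this angle, whatever the lens; pixels are square), "cx", "cy" (the principal point, pixels), "camera_from_world" (4x4, takes a point from world to camera coordinates). Camera axes: x right, y down, z forward; pixel columns grow to the right and rows downward; lengths in mm; the calibration is good to about 2 mm. A picture is of the moment at which its call begins: read the wrist's pose just before it. camera_info takes no time and is no camera call; for the wrist camera it gives the pose at the moment of the call.
- r.sign_off(): hands the job in, once; it reports no verdict.
The state is a dict: "t": time; "joint_pos": joint angles; "qvel": joint speeds; "joint_torque": joint torques, N m; "tool_pos": TCP position; "tcp_rot": TCP orientation; "ft_force": force on the tool from outside, world axes, zero at the start; "ft_torque": the same for the moment, N m; "grip_width": finger opening in mm.
Only numpy, scipy, OpenCV 4.12 (cv2) and the standard library are available. Lean on these libraries where they do the work, as an engineer would, in place of code of your own. Each camera call takes 0.05 s, during which the arm holds its last target.

## Working session

There is one attempt and no reset: what is moved stays moved. The work goes in short steps, Python scripts to look and compute and a tool call to move; the robot and the scene stay as the last step left them, time stands still between calls to the robot, and variables do not carry over. Pictures are saved under pics/ and viewed, and the job is handed in when it is done.

Besides the shell and the picture viewer there is one more tool, called by a JSON object that holds its "api" and its "payload". arm_command: Moves the arm, as the interface text tells. Its arguments: {"type":"object","properties":{"motion":{"type":"array"},"jaw":{"type":"number"}},"required":["motion"]}

```bash
mkdir -p pics; ls; python3 - <<'E'
from workcell import readout, camera, camera_info, r
import cv2,numpy as np
for n in ("scene","side","wrist"):
    i=camera_info(n); print(n,i["vertical_fov"],i["cx"],i["cy"],np.round(i["camera_from_world"],3).tolist())
    p,d=camera(n); cv2.imwrite(f"pics/{n}0.png",p[:,:,::-1]); np.save(f"pics/{n}0.npy",d)
s=readout.state(); print(s["t"],s["tool_pos"],s["tcp_rot"],s["grip_width"])
E
```

```text
pics
scene 56.968533353628416 286.845998980659 208.28827102624876 [[0.786, -0.618, -0.011, -529.485], [-0.463, -0.576, -0.674, 295.461], [0.41, 0.534, -0.739, 692.429], [0.0, 0.0, 0.0, 1.0]]
side 49.49888888975325 279.255084865192 211.21516838639195 [[-0.99, -0.141, -0.014, 590.516], [-0.071, 0.575, -0.815, 161.537], [0.123, -0.806, -0.579, 754.866], [0.0, 0.0, 0.0, 1.0]]
wrist 67.21386554043465 280.3463322585521 212.59479106511603 [[1.0, 0.001, -0.0, -600.527], [0.001, -0.965, 0.263, -34.212], [0.0, -0.263, -0.965, 377.103], [0.0, 0.0, 0.0, 1.0]]
0.15 [5.99763451e+02 5.54164654e-02 2.30719750e+02] [[ 9.99999558e-01 -1.27313695e-05 -9.39988576e-04]
 [-1.25477850e-05 -9.99999981e-01  1.95310677e-04]
 [-9.39991045e-04 -1.95298796e-04 -9.99999539e-01]] 85.07700179785016
```

View pics/scene0.png

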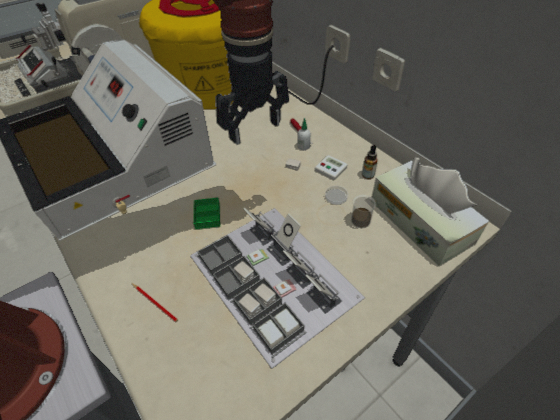

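View pics/side0.png

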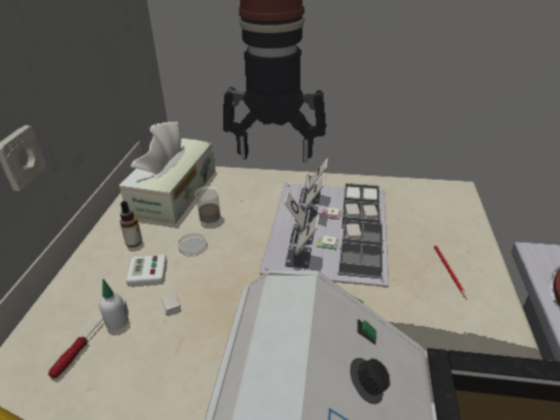

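View pics/wrist0.png

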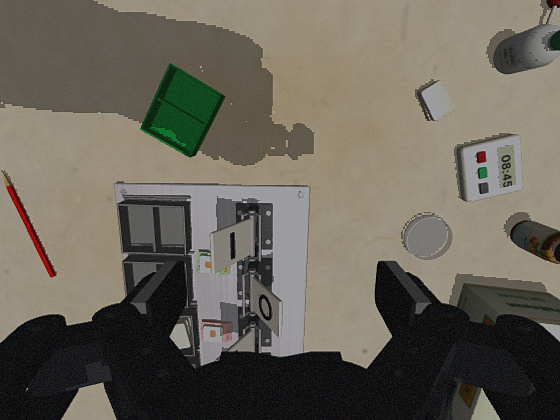

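The wrist view shows four bins, from the top: empty near (157,228), half near (157,280), then two filled ones further down. The tags run from bar at (235,245) and ring at (265,305) to others that are hidden. The green box at (183,110) is the look-alike. I'll enlarge the scene and side views next.

```bash
python3 - <<'E'
import cv2
a=cv2.imread('pics/scene0.png')[195:365,180:370]; b=cv2.imread('pics/side0.png')[150:290,250:400]
cv2.imwrite('pics/sc_z.png',cv2.resize(a,None,fx=3.5,fy=3.5,interpolation=3)); cv2.imwrite('pics/si_z.png',cv2.resize(b,None,fx=4,fy=4,interpolation=3))
E
```

```text
(no output)
```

View pics/sc_z.png

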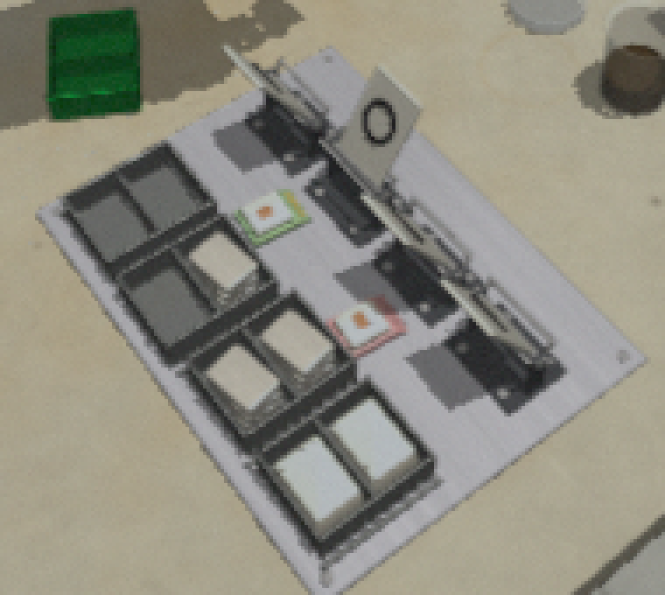

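View pics/si_z.png

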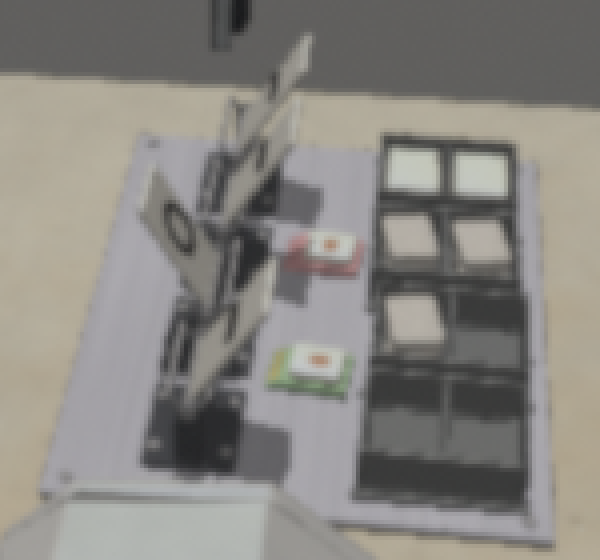

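Matching tags to bins from +y to -y:
- T1: empty bin, bar leaning to the bin. Already right.
- T2: half bin, ring showing (zoom 380,120). Must be pushed to −x.
- T3: full bin with moulds, bar leaning to the bin. Must be pushed to +x.
- T4: full bin with wax, bar leaning to the bin. Must be pushed to +x.

Next I measure positions.

```bash
cat > h.py <<'E'
import numpy as np
from workcell import camera_info
def ray(n,u,v,i=None):
    i=i or camera_info(n); f=210/np.tan(np.radians(i["vertical_fov"]/2)); T=np.array(i["camera_from_world"]);R=T[:3,:3]
    c=-R.T@T[:3,3]; d=R.T@np.array([(u-i["cx"])/f,(v-i["cy"])/f,1]); return c,d
def onz(n,u,v,z):
    c,d=ray(n,u,v); return (c+d*(z-c[2])/d[2]).round(1)
def tri(obs):
    A=0;b=0
    for o in obs:
        c,d=ray(*o); d=d/np.linalg.norm(d); P=np.eye(3)-np.outer(d,d); A=A+P; b=b+P@c
    x=np.linalg.solve(A,b); return x.round(1),[float(np.linalg.norm((np.eye(3)-np.outer(d/np.linalg.norm(d),d/np.linalg.norm(d)))@(x-c)).round(1)) for c,d in [ray(*o) for o in obs]]
E
python3 - <<'E'
from h import *
S=lambda u,v:("scene",180+u/3.5,195+v/3.5); D=lambda u,v:("side",250+u/4,150+v/4)
for nm,p in dict(farL=S(333,45),farR=S(648,355),nearR=S(322,595),nearL=S(38,212)).items(): print(nm,onz(*p,6))
print("wrist corners",onz("wrist",115,184,6),onz("wrist",310,186,6),"side farL..",onz(*D(40,500),6),onz(*D(145,135),6),onz(*D(535,160),6))
# tag edges, ends (+y end first)
for nm,o in dict(T1a=[S(228,48)],T2a=[S(377,67)],T2b=[S(424,98)],T3a=[S(362,193)],T4a=[S(442,275)],
  dT1=[D(272,262)],dT2=[D(145,165)],dT3=[D(300,100)],dT4=[D(310,37)]).items(): print(nm,onz(*o[0],96))
print(onz("wrist",211,235,96),onz("wrist",212,263,96),onz("wrist",278,335,96),onz("wrist",284,290,96))
E
```

```text
farL [635.3  -2.8   6. ]
farR [ 631.1 -310.     6. ]
nearR [ 401.9 -302.8    6. ]
nearL [ 4.044e+02 -1.000e-01  6.000e+00]
wrist corners [406.5   1.4   6. ] [635.5  -0.7   6. ] side farL.. [630.8   5.7   6. ] [ 623.7 -308.6    6. ] [ 397.4 -308.5    6. ]
T1a [536.8 -32.2  96. ]
T2a [ 597.9 -101.1   96. ]
T2b [ 604.4 -137.5   96. ]
T3a [ 533.7 -169.    96. ]
T4a [ 534.  -237.4   96. ]
dT1 [534.3 -65.9  96. ]
dT2 [ 601.2 -138.5   96. ]
dT3 [ 530.3 -208.6   96. ]
dT4 [ 528.9 -275.5   96. ]
[536.5 -30.2  96. ] [535.8 -58.3  96. ] [ 598.4 -137.4   96. ] [604.3 -86.7  96. ]
```

```bash
python3 - <<'E'
import cv2
a=cv2.imread('pics/wrist0.png')[170:360,100:330]
cv2.imwrite('pics/w_z.png',cv2.resize(a,None,fx=3,fy=3,interpolation=3))
E
```

```text
(no output)
```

View pics/w_z.png

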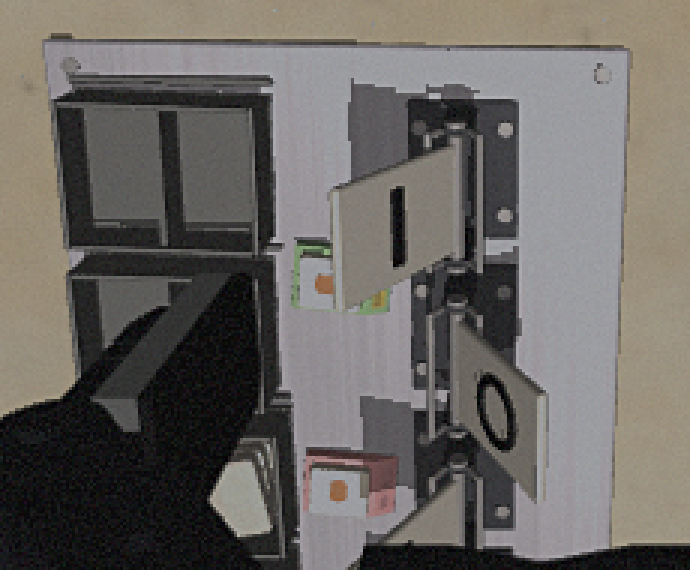

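The enlarged wrist crop shows T1 with its bar up (400,225), leaning to the empty bin. T2 has its ring up (495,410), leaning away. The bystanders lie at (340,280) and (345,490). I'll triangulate the edge corners as a height check.

```bash
python3 - <<'E'
from h import *
S=lambda u,v:("scene",180+u/3.5,195+v/3.5); D=lambda u,v:("side",250+u/4,150+v/4); W=lambda u,v:("wrist",100+u/3,170+v/3)
print("T1 +y",tri([S(228,48),W(331,188)]),"T1 -y",tri([D(272,262),W(340,308)]))
print("T2 +y",tri([S(377,67),W(546,392)]),"T2 -y",tri([S(424,98),W(540,500),D(145,165)]))
E
```

```text
T1 +y (array([536.6, -29.5,  93.5]), [1.4, 1.4]) T1 -y (array([535.1, -70.4,  92.4]), [0.6, 0.6])
T2 +y (array([601.1, -99.4,  93. ]), [1.5, 1.5]) T2 -y (array([ 601.6, -138.4,   97.1]), [1.9, 1.2, 1.0])
```

{"api": "arm_command", "payload": {"motion": [[[10, 30, 0], 0], [[10, 30, 0], 0], [[10, 30, 0], 0], [[10, 29, 0], 0], [[0, 0, 0], 0], [[0, 0, 20], 0], [[0, 0, 20], 0], [[0, 0, 0], 0], [[0, 0, 0], 0], [[0, 0, 0], 0]], "jaw": 0}}

```text
t: 1.15
tool_pos: [639.8, -120.8, 188.2]
tcp_rot: [[1.0, 0.002, -0.004], [0.002, -1.0, 0.002], [-0.004, -0.002, -1.0]]
ft_force: [-0.0, 1.0, -0.2]
grip_width: -0.0
```

{"api": "arm_command", "payload": {"motion": [[[2, -1, 25], 0], [[0, 0, 25], 0], [[0, 0, 25], 0], [[0, 0, 25], 0], [[0, 0, 5], 0], [[0, 0, 0], 0], [[0, 0, 0], 0]]}}

```text
t: 1.85
tool_pos: [646.4, -119.5, 90.6]
tcp_rot: [[1.0, 0.004, 0.008], [0.004, -1.0, -0.002], [0.008, 0.002, -1.0]]
ft_force: [0.4, 0.8, -0.2]
grip_width: 0.2
```

```bash
python3 - <<'E'
from workcell import camera, readout
import cv2
p,_=camera("side"); q,_=camera("scene")
cv2.imwrite("pics/a1.png",cv2.hconcat([cv2.resize(p[90:290,220:400,::-1],None,fx=2.2,fy=2.2),cv2.resize(q[165:365,180:360,::-1],None,fx=2.2,fy=2.2)]))
print(readout.state()["tool_pos"])
E
```

```text
[ 646.7681369  -119.71088681   91.00221576]
```

View pics/a1.png

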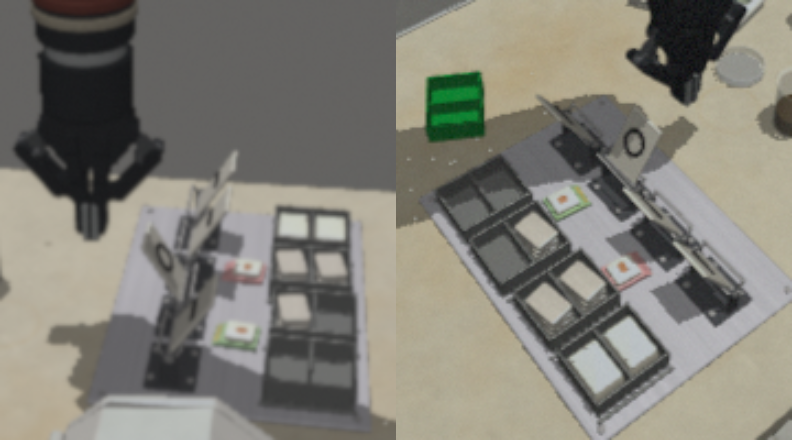

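{"api": "arm_command", "payload": {"motion": [[[0, 0, 8], 0], [[-10, 0, 0], 0], [[-10, 0, 0], 0], [[-10, 0, 0], 0], [[-10, 0, 0], 0], [[-10, 0, 0], 0], [[-10, 0, 0], 0], [[-8, 0, 0], 0], [[0, 0, 0], 0]]}}

```text
t: 2.85
tool_pos: [581.0, -121.8, 86.3]
tcp_rot: [[1.0, 0.004, 0.02], [0.004, -1.0, -0.007], [0.02, 0.007, -1.0]]
ft_force: [-0.8, 0.2, 0.2]
grip_width: -0.1
```

{"api": "arm_command", "payload": {"motion": [[[-6, -2, 3], 0], [[-8, 0, 0], 0], [[-6, 0, 0], 0], [[0, 0, 0], 0]]}}

```text
t: 3.25
tool_pos: [560.0, -119.7, 82.4]
tcp_rot: [[1.0, 0.004, 0.02], [0.004, -1.0, -0.007], [0.02, 0.007, -1.0]]
ft_force: [0.5, 0.5, -0.0]
grip_width: -0.1
```

```bash
cat > look.py <<'E'
from workcell import camera, readout
import cv2,sys
p,_=camera("side"); q,_=camera("scene")
cv2.imwrite(sys.argv[1],cv2.hconcat([cv2.resize(p[90:290,220:400,::-1],None,fx=2.2,fy=2.2),cv2.resize(q[165:365,180:360,::-1],None,fx=2.2,fy=2.2)]))
s=readout.state();print(s["t"],s["tool_pos"])
E
python3 look.py pics/a2.png
```

```text
3.35 [ 560.64446132 -119.87443773   82.6414927 ]
```

View pics/a2.png

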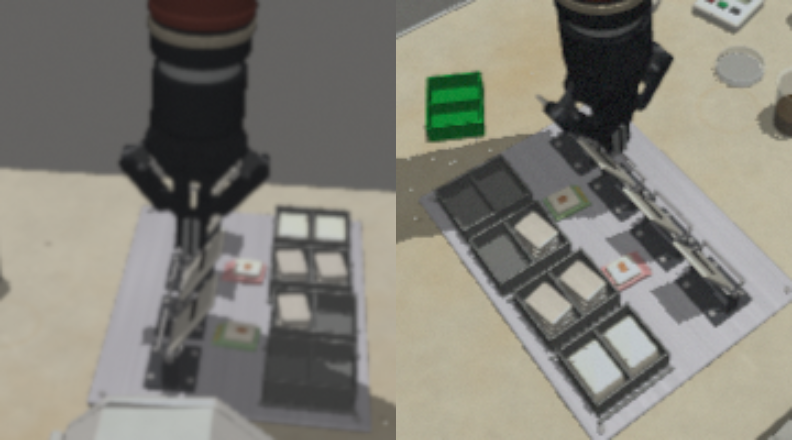

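T2 has gone over towards its bin. I'll retract, lift, and go to the bin side of T3.

{"api": "arm_command", "payload": {"motion": [[[10, 0, -10], 0], [[10, 0, -25], 0], [[0, 0, -30], 0], [[0, 0, -25], 0], [[-20, 15, -10], 0], [[-25, 20, 0], 0], [[-25, 20, 0], 0], [[-15, 15, 0], 0], [[0, 0, 0], 0]]}}

```text
t: 4.25
tool_pos: [494.1, -191.8, 186.3]
tcp_rot: [[1.0, 0.007, 0.023], [0.007, -1.0, -0.009], [0.023, 0.009, -1.0]]
ft_force: [-0.1, 0.4, 0.1]
grip_width: -0.0
```

{"api": "arm_command", "payload": {"motion": [[[0, 0, 25], 0], [[0, -2, 25], 0], [[0, 0, 25], 0], [[0, 0, 20], 0], [[0, 0, 6], 0], [[0, 0, 0], 0]]}}

```text
t: 4.85
tool_pos: [500.6, -190.2, 84.0]
tcp_rot: [[1.0, 0.006, 0.028], [0.006, -1.0, -0.01], [0.028, 0.01, -1.0]]
ft_force: [-0.4, 0.7, 0.5]
grip_width: -0.1
```

```bash
python3 look.py pics/a3.png
```

```text
4.95 [ 500.99451777 -190.65389195   85.21070904]
```

View pics/a3.png

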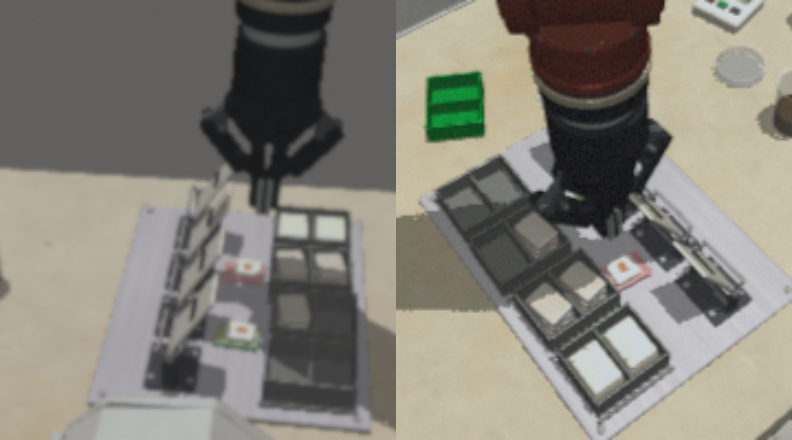

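The finger is on the bin side, in line with T3, and T2 now lies at its bar stop. Pushing to +x.

{"api": "arm_command", "payload": {"motion": [[[10, -1, 2], 0], [[10, 0, 0], 0], [[10, 0, 0], 0], [[10, 0, 0], 0], [[10, 0, 0], 0], [[10, 0, 0], 0], [[10, 0, 1], 0], [[6, 0, 0], 0], [[0, 0, 0], 0]]}}

```text
t: 5.85
tool_pos: [588.6, -191.0, 91.7]
tcp_rot: [[0.999, 0.006, 0.036], [0.006, -1.0, -0.017], [0.036, 0.018, -0.999]]
ft_force: [-8.5, 0.1, 2.4]
grip_width: -0.2
```

```bash
python3 look.py pics/a4.png
```

```text
5.95 [ 588.35916693 -191.01712575   91.79112807]
```

View pics/a4.png

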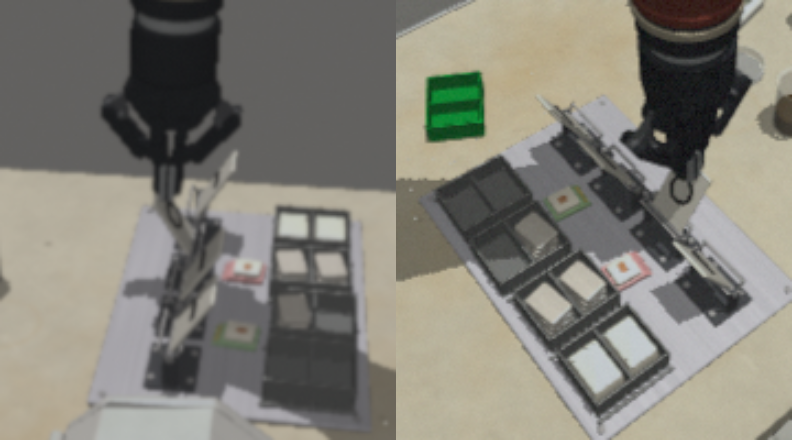

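T3 is over with its ring up. I pushed 13 mm further than planned and am pressing it at its stop with 8.5 N, so I'll back off and go to T4.

{"api": "arm_command", "payload": {"motion": [[[-12, 0, -3], 0], [[-12, 0, -15], 0], [[-10, 0, -25], 0], [[-10, 0, -25], 0], [[-15, 20, -10], 0], [[-15, 24, 0], 0], [[-10, 20, 0], 0], [[0, 0, 0], 0]]}}

```text
t: 6.75
tool_pos: [503.0, -256.3, 174.5]
tcp_rot: [[0.999, 0.008, 0.04], [0.009, -1.0, -0.021], [0.04, 0.021, -0.999]]
ft_force: [0.1, -0.2, -0.2]
grip_width: 0.1
```

{"api": "arm_command", "payload": {"motion": [[[-8, 0, 25], 0], [[-2, 0, 25], 0], [[0, 0, 25], 0], [[0, 0, 13], 0], [[0, 0, 0], 0]]}}

```text
t: 7.25
tool_pos: [499.9, -258.4, 86.5]
tcp_rot: [[0.999, 0.008, 0.045], [0.009, -1.0, -0.023], [0.045, 0.024, -0.999]]
ft_force: [0.3, 0.0, 0.6]
grip_width: -0.2
```

```bash
python3 look.py pics/a5.png
```

```text
7.35 [ 500.61742197 -259.19798526   88.62862691]
```

View pics/a5.png

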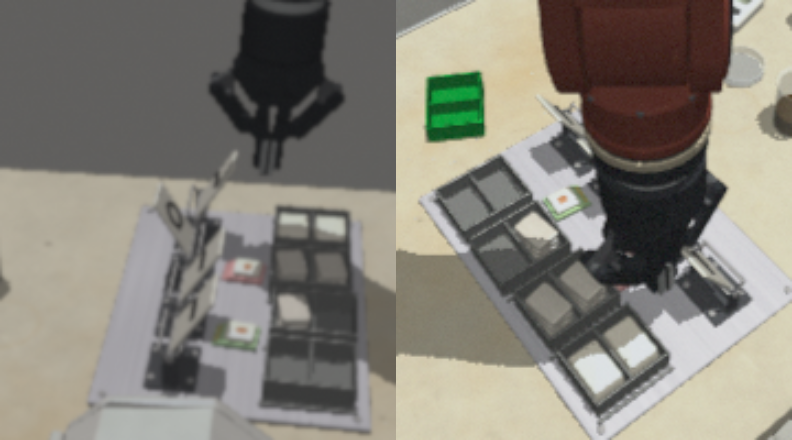

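{"api": "arm_command", "payload": {"motion": [[[10, 0, 5], 0], [[10, 0, 3], 0], [[10, 0, 2], 0], [[10, 0, 1], 0], [[10, 0, 1], 0], [[10, 0, 1], 0], [[8, 0, 0], 0], [[0, 0, 0], 0]]}}

```text
t: 8.15
tool_pos: [578.6, -261.1, 87.8]
tcp_rot: [[0.998, 0.008, 0.056], [0.01, -0.999, -0.032], [0.056, 0.033, -0.998]]
ft_force: [0.6, 0.0, 0.2]
grip_width: 0.1
```

```bash
python3 look.py pics/a6.png
```

```text
8.25 [ 577.56264736 -261.06690712   87.53687517]
```

View pics/a6.png

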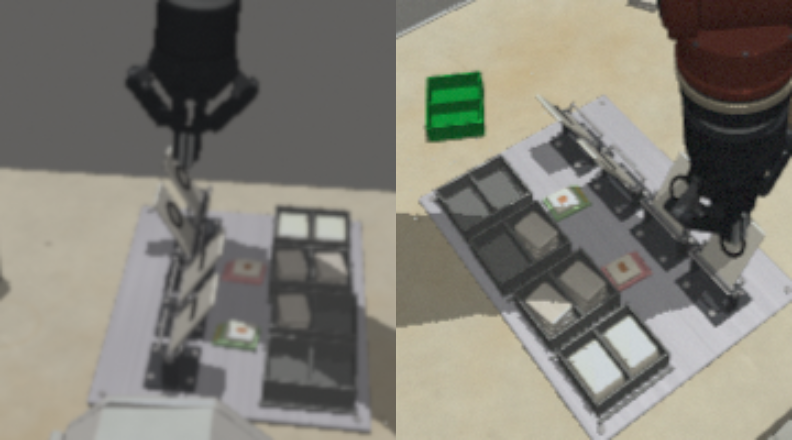

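T4 is over too, with its ring up. Backing off and lifting clear.

{"api": "arm_command", "payload": {"motion": [[[-10, 0, -3], 0], [[-12, 0, -15], 0], [[-12, 0, -25], 0], [[-12, 0, -30], 0], [[-10, 0, -30], 0], [[-10, 0, -30], 0], [[-10, 0, -20], 0], [[0, 0, 0], 0], [[0, 0, 0], 0], [[0, 0, 0], 0]]}}

```text
t: 9.25
tool_pos: [481.5, -255.5, 240.6]
tcp_rot: [[0.999, 0.005, 0.051], [0.007, -1.0, -0.031], [0.051, 0.031, -0.998]]
ft_force: [0.0, -0.3, 0.5]
grip_width: -0.0
```

{"api": "arm_command", "payload": {"motion": [[[-20, -10, -10], 0], [[-20, 0, -10], 0], [[-20, 0, 0], 0], [[0, 0, 0], 0], [[0, 0, 0], 0], [[0, 0, 0], 0], [[0, 0, 0], 0], [[0, 0, 0], 0], [[0, 0, 0], 0]]}}

```text
t: 10.15
tool_pos: [419.1, -242.5, 248.1]
tcp_rot: [[0.999, 0.008, 0.042], [0.009, -1.0, -0.021], [0.042, 0.021, -0.999]]
ft_force: [0.1, -0.3, -0.5]
grip_width: -0.2
```

```bash
python3 look.py pics/a7.png; python3 - <<'E'
import cv2
from workcell import camera
p,_=camera("wrist"); cv2.imwrite("pics/w7.png",p[:,:,::-1])
q,_=camera("scene"); cv2.imwrite("pics/s7.png",q[:,:,::-1])
E
```

```text
10.25 [ 419.05395588 -242.56484282  248.15124388]
```

View pics/a7.png

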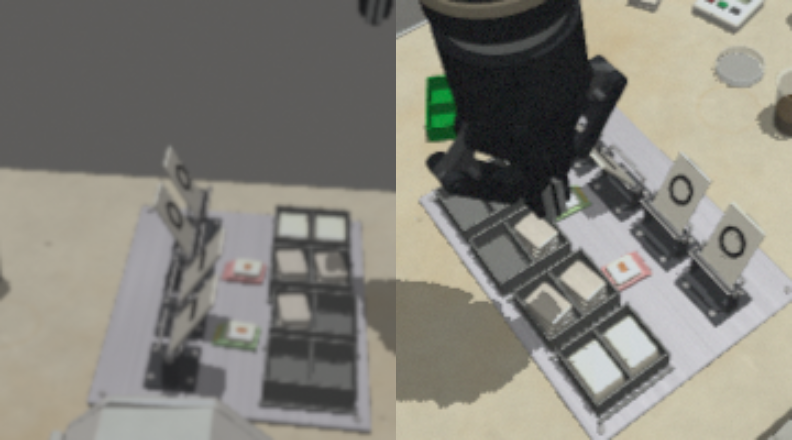

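View pics/w7.png

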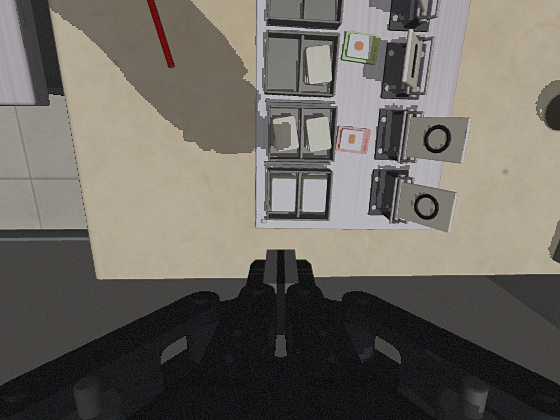

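The wrist view shows ring-up tags T3 (437,138) and T4 (427,206) leaning away. T2 (410,65) is seen nearly edge-on, as expected leaning to the bin. In the side view T2 runs parallel to T1. I'll check T2's edge position numerically before handing in.

```bash
python3 - <<'E'
import cv2
from workcell import camera
p,_=camera("side"); cv2.imwrite("pics/e8.png",cv2.resize(p[160:260,270:350,::-1],None,fx=6,fy=6,interpolation=3))
p=cv2.imread("pics/w7.png"); cv2.imwrite("pics/w8.png",cv2.resize(p[0:120,340:480],None,fx=5,fy=5,interpolation=3))
E
```

```text
(no output)
```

View pics/e8.png

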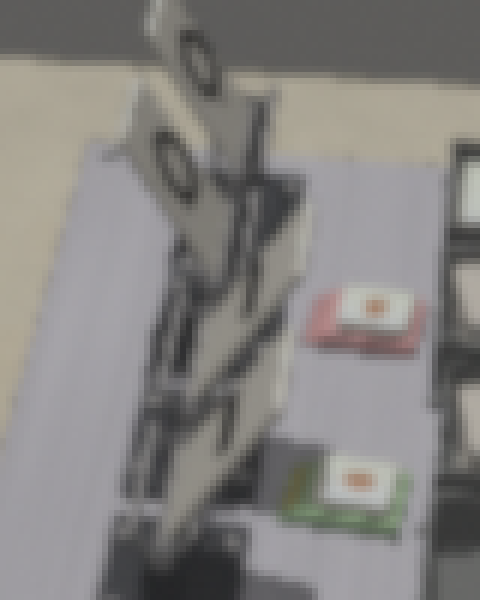

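View pics/w8.png

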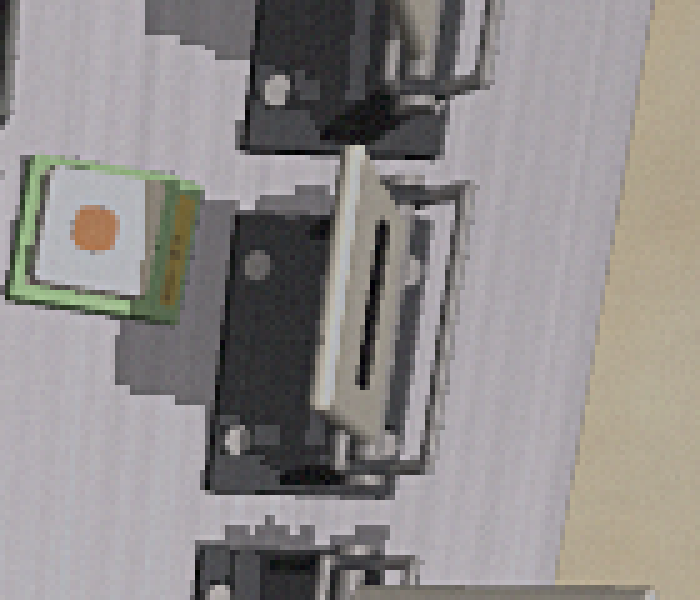

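In the enlarged views T2 shows its bar (370,300) and lies parallel to T1 in the side view. T3 and T4 rest ring-up against their stops, the cassettes and bins are in place, and the arm is clear. Handing in.

```bash
python3 - <<'E'
from h import *
print("T2 edge -y end",onz("side",270+303/6,160+200/6,96), onz("wrist",340+320/5,405/5,96))
from workcell import r
print(r.sign_off())
E
```

```text
T2 edge -y end [ 534.8 -139.1   96. ] [ 533.7 -139.7   96. ]
the job is handed in; nothing more can be done
None
```

I flipped the three wrong tags with the shut fingertips and handed the job in at about 10.3 s of the 54 s allowed; no verdict is reported.

- **Behind the half bin:** the tag went from ring to bar. Its free edge measured x ≈ 534 mm from two views, about 33 mm on the bin side of the hinge line, as expected at the bar stop.
- **Behind the two full bins:** both tags went from bar to ring. I checked these by eye only: the last views show both rings up and the tags leaning away.
- **Behind the empty bin:** the tag was already right and I left it alone.

In the last views the bins and cassettes look where they started, but I did not measure them again. I never worked near the beaker or mould stack and did not check them specifically. The arm ended well clear of everything.

On the first full-bin tag I pushed about 13 mm further than planned and briefly pressed it against its stop with about 8.5 N. It still rested ring-up afterwards. No check failed or disagreed.

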